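# Roll a guide mandrel under the foot of the bench gauge

## Task

Check the spring guide mandrel on the bench lever gauge: with the fingertips, roll the lying brass mandrel along the gauge's plate and in under the gauge's foot, until it lies square on the scribed black line with its axis over the line and the foot resting on its middle, so that the dial shows its diameter. Roll it (do not drag it), never pick it up or push the lever itself, leave the other things on the table where they are, and finish clear of everything with the mandrel at rest on the line.

Things in the scene. Friction and masses are not known exactly. Their poses are not given: they have to be found in the camera images.
- mandrel: Brass round bar, 24 mm in diameter, 130 mm long, 0.25 to 0.5 kg, smooth and slightly oily (little friction), dark band near one end, lying on the gauge's plate. Origin at its centre, 12 mm above the plate; y along its axis, z up at the start. Starts 70 to 102 mm before the line, up to 12 mm off the middle sideways, up to 9 degrees askew. It rolls on the level plate and soon stops when not pushed.
- gauge_line (a point): Middle of the black line (1.6 mm wide, 148 mm long) scribed across the gauge's level grey steel plate, on the plate's top, 20 mm above the table. x: direction in which the mandrel is to be rolled, from the plate's open end towards the dial; y along the line; z up. The plate spans y = -75 to 75 mm, x = -134 to 62 mm; a lip 4 mm high edges the open end (x = -134 to -128 mm).
- tester_corner (a point): Point on the lower front left corner of the big spring testing machine (fixed). The machine stands in the middle of the table, from x = 0.54 on, y = -0.20 to 0.28; its panel slopes back from 0.06 m high at x = 0.55 to 0.2 m at x = 0.70, and it is over 1 m high behind. The gauge stands to the left of it: swing the arm round in front of it, drawn in.
- lever_angle (a joint): Angle of the gauge's sprung lever: 0 = down on its stop, growing as its foot is lifted. At rest the foot's flat underside (18 x 18 mm, centred over the line) is 21 mm above the plate, with a slanted lead-in on the open side; the mandrel rolling in lifts it 3 mm, to about 0.035 rad. The mandrel meets the lead-in some 20 mm before the line; the foot's 1 to 2 N then hold it where it is left.
- lever: The lever itself: steel bar 14 mm wide along the plate's middle (foot 18 mm wide), from 28 mm before the line to 118 mm beyond it, top 35 to 40 mm above the plate. Origin on its hinge axle, 85 mm beyond the line, 25 mm above the plate, between cheeks 36 mm high. The dial on its post stands from 90 mm beyond the line on, 111 mm high above the plate. Only the mandrel may move it.
- ring_gauge: Steel setting ring, 52 mm across, 14 mm high, flat on the table; origin at the centre of its underside. Bystander.
- steel_ring: Small steel ring, 28 mm across, 6 mm high; origin at the centre of its underside. Bystander.
- spare_spring: Compression spring standing upright, 22 mm across, 46 mm high; origin at the centre of its underside. Bystander.
- pen: Black ball pen lying, 12 x 145 x 9 mm; origin under its middle. Bystander.
- plate: White drilled plate lying flat, 64 x 100 x 4 mm; origin at the centre of its underside. Bystander.

How it is judged:
On the way, in this order (a step that is already met when the one before it is completed fails the run):
1. the mandrel rolls: its side that was uppermost turns underneath (angle between mandrel's own z axis and vertical above 2.3 rad), for 0.02 s.
2. the mandrel has rolled in under the foot and lifted the lever (value of joint lever_angle above 0.025 rad), for 0.1 s.
At the end, for the whole second after the job is handed in: The mandrel lies at rest on the plate with its axis within 4 mm of the line and parallel to it within 4 degrees, its middle within 25 mm of the middle of the line, the lever resting on it (lifted 0.025 to 0.050 rad) (x of mandrel in the frame of gauge_line between -0.004 and 0.004 m and y of mandrel in the frame of gauge_line between -0.025 and 0.025 m and angle between the y axis of mandrel and the y axis of gauge_line, either way round below 0.07 rad and value of joint lever_angle between 0.025 and 0.05 rad and linear speed of mandrel below 0.005 m/s and angular speed of mandrel below 0.2 rad/s); the robot touches nothing.
It fails at once if the mandrel is lifted, or rolls off the gauge's plate (height (world z) of mandrel above 0.04 m or height (world z) of mandrel below 0.026 m).
It fails at once if the robot pushes on the gauge's lever itself (contact force between any of the fingers, the arm and lever above 2 N).
It fails at once if one of the other things (rings, spring, pen, drilled plate) is pushed more than 15 mm from its place (distance of any of ring_gauge, steel_ring, spare_spring, pen, plate from where it was at the start of the episode above 0.015 m).
It also fails if it takes over 45 s, if anything falls off the work surface, if the arm or the gripper's body presses on something with over 40 N, if the wrist force passes 120 N, or if a joint passes its speed limit or range.

## Robot

A 6-joint arm with a two-finger parallel gripper is mounted at the origin on a cart in front of the work surface, level with it; the furniture and walls round the work are solid. World frame = base frame: x ahead of the robot, y to its left, z up, the work surface at z = 0. Lengths are in m, angles in rad, forces in N, time in s.
With the tool pointing down it reaches from about 0.375 to 0.9 m from the base axis. Payload 3.1 kg.
Tool frame: the origin (TCP) lies on the front face of the gripper's body, between the roots of the fingers; the fingertips stand 70 mm ahead of it and the grasp point (between the pads) lies 51 mm ahead of it; z points along the fingers, y is the line along which they close (so a half turn about z gives the same grasp; the last joint's range is limited). The gripper opens to 87 mm and grips with 3 to 60 N. Pads are 19 mm wide; open, the fingers measure 117 mm over their backs; the gripper's body (75 mm by 190 mm) begins 51 mm behind the grasp point.
Start: joints at [-1.494, 0.527, 1.433, -0, 1.181, -0.178], TCP at [0.158, -0.605, 0.292] pointing down, gripper open.
Joint ranges: [-3.08, 3.08], [-0.75, 2.2], [0.22, 2.44], [-1.43, 4.57], [0, 2.65], [-2.85, 2.85]. Speed limits (rad/s): [2.79, 2.79, 3.14, 3.14, 3.14, 3.14].

## Interface

Orientations are given as a unit quaternion [x, y, z, w].
In Python, from rig import robot, cams, ticket gives the robot as it stands. The module is installed in compiled form; this text tells all that it offers.
- The arm moves only by the shell command python3 -m crank 'ROWS' [FORCE]. ROWS is JSON, a list of rows, each a list of 7 numbers: the shift along the tool's x, y, z in cm, then the turn, a rotation vector about the tool's x, y, z in rad, then the closure, from 0 (fully open) to 1 (shut). A call has 1 to 5 rows; each row shifts and turns the commanded pose from where the row before left it, along the tool's axes as they then stand; what a row does not reach is not made up. A row lasts 1/8 s, in which the tool goes at most 62.5 mm and 10.7 degrees, less where a joint would pass 70% of its speed; a pose out of reach is approached as far as the arm can. A call is refused whole if a number of a shift passes 6.25 or a number of a turn 0.188, either way. A call with a gripper value outside its range is refused whole. The fingers move at their own pace and stop on an object; FORCE is the grip in N (left out, the last holds). Time passes only in rows, so rows that do not move let the fingers close. It gives the time, the measured TCP pose, the force, the opening and the grip force at its end, in the units of the state.
- robot.get_obs(): the state, without advancing time (a new reading comes with each control period).
- cams.camera(name): name is "side" or "top" or "wrist"; returns the picture (384x512x3 uint8, red, green, blue); there is no depth.
- cams.camera_info(name): a dict with "intrinsics" (3x3 intrinsics, pixels), "dist" ([k1, k2, p1, p2, k3] as OpenCV has them; the pictures are not rectified), "pose" (4x4, takes a point from camera to world coordinates). Camera axes: x right, y down, z forward; pixel columns grow to the right and rows downward; lengths in m; the calibration is good to about 2 mm. A picture is of the moment at which its call begins: read the wrist's pose just before it. camera_info takes no time and is no camera call; for the wrist camera it gives the pose at the moment of the call.
- ticket.hand_in(): hands the job in; it is judged then, once.
The state is a dict: "time": time; "q": joint angles; "joint_velocities": joint speeds; "joint_torque": joint torques, N m; "position": TCP position; "tool_rot": TCP orientation; "ft_force": force on the tool from outside, world axes, zero at the start; "moment": the same for the moment, N m; "grip_width": finger opening in m; "grip_force": force on a finger pad.
Only numpy, scipy, OpenCV 4.12 (cv2) and the standard library are available. Lean on these libraries where they do the work, as an engineer would, in place of code of your own. Each camera call takes 0.05 s, during which the arm holds its last target. There are 200 camera calls.

## Working session

There is one attempt and no reset: what is moved stays moved. The work goes in short steps, Python scripts to look and compute and a shell command to move; the robot and the scene stay as the last step left them, time stands still between calls to the robot, and variables do not carry over. Pictures are saved under pics/ and viewed, at most 10 in all, crops included, and the job is handed in when it is done.

```bash
mkdir -p pics; python3 - <<'E'
from rig import robot,cams
import cv2,numpy as np
o=robot.get_obs();print(o['time'],o['position'],o['tool_rot'],o['grip_width'])
for n in('side','top'):
    im=cams.camera(n);cv2.imwrite(f'pics/{n}0.png',im[:,:,::-1])
    i=cams.camera_info(n);print(n,np.round(i['intrinsics'],1).tolist(),i['dist'],np.round(i['pose'],3).tolist())
E
```

```text
0.0 [ 0.15811615 -0.60406306  0.29127655] [ 9.91830454e-01  1.27558567e-01  4.98090222e-05 -1.07709289e-03] 0.08689622119238392
side [[377.7, 0.0, 256.1], [0.0, 377.7, 189.2], [0.0, 0.0, 1.0]] [-0.01766694  0.          0.          0.          0.        ] [[0.985, -0.116, 0.13, 0.395], [-0.173, -0.573, 0.801, -0.781], [-0.018, -0.811, -0.585, 0.699], [0.0, 0.0, 0.0, 1.0]]
top [[418.1, 0.0, 261.6], [0.0, 418.1, 197.3], [0.0, 0.0, 1.0]] [-0.13916317  0.          0.          0.          0.        ] [[0.025, -0.982, 0.187, 0.263], [-0.999, -0.031, -0.027, 0.125], [0.033, -0.186, -0.982, 1.452], [0.0, 0.0, 0.0, 1.0]]
```

View pics/side0.png

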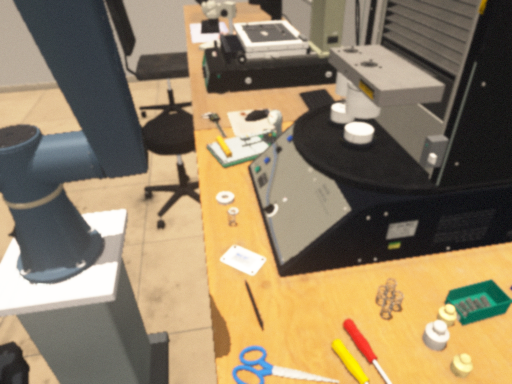

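View pics/top0.png

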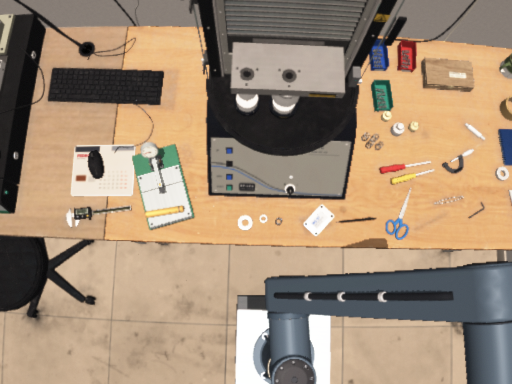

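```bash
cat > h.py <<'E'
from rig import robot,cams
import cv2,numpy as np
def ray(n,px,z,info=None):
    i=info or cams.camera_info(n);P=np.array(i['pose'])
    u=cv2.undistortPoints(np.array(px,float).reshape(-1,1,2),np.array(i['intrinsics']),np.array(i['dist'])).reshape(-1,2)
    d=np.c_[u,np.ones(len(u))]@P[:3,:3].T
    return P[:3,3]+d*((z-P[2,3])/d[:,2])[:,None]
E
python3 - <<'E'
from h import *
a=cv2.imread('pics/top0.png')[135:235,120:205];b=cv2.imread('pics/side0.png')[100:170,195:290]
a=cv2.resize(a,None,fx=5,fy=5,interpolation=cv2.INTER_CUBIC);b=cv2.resize(b,None,fx=3.5,fy=3.5,interpolation=cv2.INTER_CUBIC)
c=np.zeros((500,800,3),np.uint8);c[:,:425]=a;c[:b.shape[0],430:430+b.shape[1]]=b[:,:370];cv2.imwrite('pics/z.png',c)
im=cv2.imread('pics/top0.png');hsv=cv2.cvtColor(im,cv2.COLOR_BGR2HSV)
m=cv2.inRange(hsv,(18,110,120),(35,255,255));m[:195]=0;m[230:]=0;m[:,:135]=0;m[:,200:]=0
r=cv2.minAreaRect(cv2.findNonZero(m));print(r)
print(ray('top',cv2.boxPoints(r),.032).round(3),ray('top',[r[0]],.036).round(3))
E
```

```text
((163.46246337890625, 211.28231811523438), (5.674890995025635, 37.65137481689453), 80.21759033203125)
[[0.47  0.488 0.032]
 [0.496 0.361 0.032]
 [0.477 0.356 0.032]
 [0.451 0.483 0.032]] [[0.473 0.421 0.036]]
```

View pics/z.png

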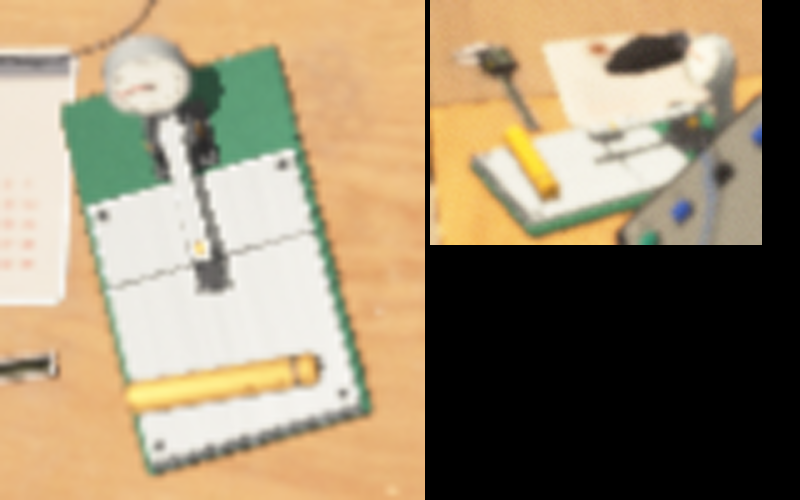

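The gauge's line runs from about (141,192.6) to (183,181.4) in the top image. The mandrel runs from (145,214) to (184,208.6), with its band at the right end. The foot is over the middle of the line.

```bash
python3 - <<'E'
from h import *
L=ray('top',[[141,192.6],[183,181.4]],.02);M=ray('top',[[145.2,214.4],[184.4,208.6]],.034)
C=ray('top',[[150.5,229.5],[193.5,217]],.02)
print(L.round(4),M.round(4),C.round(4))
for q in(L,M,C):
    d=q[0]-q[1];print('len',np.linalg.norm(d),'yaw',np.degrees(np.arctan2(-d[0],d[1])),'mid',q.mean(0).round(4))
o=robot.get_obs();x=np.array([.967,.254]);y=np.array([.254,-.967])
p=o['position'][:2]
for t in([.37,-.25],[.40,.15],(M.mean(0)[:2]-.09*x)):
    d=np.array(t)-p;print(t,(d@x*100).round(1),(d@y*100).round(1));p=np.array(t)
E
```

```text
[[0.5386 0.5083 0.02  ]
 [0.5833 0.3626 0.02  ]] [[0.4602 0.484  0.034 ]
 [0.4847 0.3497 0.034 ]] [[0.4103 0.4652 0.02  ]
 [0.4586 0.3187 0.02  ]]
len 0.15237836534976237 yaw 17.03430536818255 mid [0.561  0.4354 0.02  ]
len 0.1365272993462319 yaw 10.351541056847536 mid [0.4724 0.4168 0.034 ]
len 0.1542952625013904 yaw 18.245196085704585 mid [0.4344 0.3919 0.02  ]
[0.37, -0.25] 29.5 -28.9
[0.4, 0.15] 13.1 -37.9
[0.38540781 0.39395214] 4.8 -24.0
```

```bash
python3 -m crank '[[4.2,-4.1,0,0,0,0,0],[4.2,-4.1,0,0,0,0,0],[4.2,-4.1,0,0,0,0,0],[4.2,-4.1,0,0,0,0,0],[4.2,-4.1,0,0,0,0,0]]'; python3 -m crank '[[4.2,-4.1,0,0,0,0,0],[4.2,-4.1,0,0,0,0,0],[2,-5.4,0,0,0,0,0],[2,-5.4,0,0,0,0,0],[2,-5.4,0,0,0,0,0]]';python3 -c "
from h import *;o=robot.get_obs();print(o['q'],o['tool_rot'])"
```

```text
time: 0.72
position: [0.3101, -0.3514, 0.2921]
tool_rot: [0.992, 0.127, 0.0, -0.0]
ft_force: [0.8, -0.4, -0.6]
grip_width: 0.0872
grip_force: 0.0
time: 1.35
position: [0.3869, -0.0789, 0.2922]
tool_rot: [0.992, 0.127, 0.0, -0.0]
ft_force: [1.1, -0.9, -0.6]
grip_width: 0.0871
grip_force: 0.0
[-4.86142432e-01  2.16816293e-01  1.97417957e+00  2.12637922e-04
  9.50578662e-01  8.29250934e-01] [ 9.91865105e-01  1.27293387e-01  5.72463645e-05 -6.55009897e-05]
```

```bash
python3 -m crank '[[1.5,-5.2,0,0,0,0,0],[1.5,-5.2,0,0,0,0,0],[1.5,-5.2,0,0,0,0,0],[1.5,-5.2,0,0,0,0,0],[1.5,-5.2,0,0,0,0,0]]'; python3 -m crank '[[1.5,-5.2,0,0,0,0,0],[1.5,-5.2,0,0,0,0,0],[1.5,-5.2,0,0,0,0,0],[0,0,0,0,0,0,0],[0,0,0,0,0,0,0]]';python3 -c "
from h import *;o=robot.get_obs();print(o['q'],o['tool_rot'])
i=cams.camera_info('wrist');print(i);np.save('w1.npy',i,allow_pickle=True)
cv2.imwrite('pics/w1.png',cams.camera('wrist')[:,:,::-1])"
```

```text
time: 1.98
position: [0.3935, 0.1917, 0.2922]
tool_rot: [0.992, 0.128, 0.0, 0.0]
ft_force: [0.4, -1.0, 0.1]
grip_width: 0.0872
grip_force: 0.0
time: 2.6
position: [0.3972, 0.3516, 0.2916]
tool_rot: [0.992, 0.128, -0.001, 0.001]
ft_force: [0.0, 0.5, 0.3]
grip_width: 0.0871
grip_force: 0.0
[ 5.13986665e-01  4.02162883e-01  1.66854185e+00 -6.46634004e-04
  1.07316642e+00  1.82856844e+00] [ 9.91785025e-01  1.27910458e-01 -9.48615056e-04  6.91834055e-04]
{'intrinsics': array([[304.88975877,   0.        , 254.58453801],
       [  0.        , 304.88975877, 188.0480888 ],
       [  0.        ,   0.        ,   1.        ]]), 'dist': array([0.0032499, 0.       , 0.       , 0.       , 0.       ]), 'pose': array([[ 2.53825911e-01, -9.21054159e-01, -2.95350034e-01,
         4.79276647e-01],
       [-9.67249488e-01, -2.41414770e-01, -7.84049492e-02,
         3.72598023e-01],
       [ 9.13344169e-04,  3.05578377e-01, -9.52166488e-01,
         3.84958878e-01],
       [ 0.00000000e+00,  0.00000000e+00,  0.00000000e+00,
         1.00000000e+00]])}
```

View pics/w1.png

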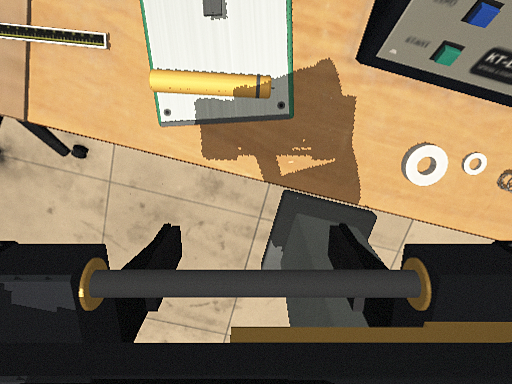

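```bash
cat >> h.py <<'E'
def mandrel(n,im,info,sel):
    hsv=cv2.cvtColor(im,cv2.COLOR_RGB2HSV);m=cv2.inRange(hsv,(15,110,70),(35,255,255))
    k=np.zeros_like(m);x0,y0,x1,y1=sel;k[y0:y1,x0:x1]=m[y0:y1,x0:x1]
    k=cv2.morphologyEx(k,cv2.MORPH_CLOSE,np.ones((9,9)))
    c=max(cv2.findContours(k,0,2)[0],key=cv2.contourArea);r=cv2.minAreaRect(c)
    b=cv2.boxPoints(r);b=b[np.argsort(b[:,0])];e=np.array([b[:2].mean(0),b[2:].mean(0)])
    w=ray(n,e,.033,info);d=w[0]-w[1]
    print('px',e.round(1).tolist(),'w',min(r[1]));print('mid',w.mean(0).round(4),'yaw',np.degrees(np.arctan2(-d[0],d[1])).round(2),'len',np.linalg.norm(d).round(4))
    return w
E
python3 - <<'E'
from h import *
i=np.load('w1.npy',allow_pickle=True).item();im=cv2.imread('pics/w1.png')[:,:,::-1].copy()
sel=(145,60,285,105);hsv=cv2.cvtColor(im,cv2.COLOR_RGB2HSV)
print(hsv[82,[160,200,240,262,268]])
mandrel('wrist',im,i,sel)
c=ray('wrist',[[160,125],[293,118]],.022,i);d=c[0]-c[1];print(c.round(4),np.degrees(np.arctan2(-d[0],d[1])),np.linalg.norm(d))
E
```

```text
[[ 27 121 254]
 [ 27 120 255]
 [ 24 144 251]
 [ 25 138 255]
 [ 18 172 168]]
px [[145.0, 82.0], [271.0, 82.0]] w 44.0
mid [0.4746 0.4235 0.033 ] yaw 14.72 len 0.1373
[[0.4136 0.4696 0.022 ]
 [0.4609 0.3212 0.022 ]] 17.658675305192943 0.15575233818629816
```

```bash
python3 -m crank '[[0,0,0,0,0,-0.052,0],[4.6,-3.4,0,0,0,0,0],[0,0,5,0,0,0,0],[0,0,5,0,0,0,0],[0,0,5,0,0,0,0]]'; python3 -m crank '[[0,0,1,0,0,0,0],[0,0,0,0,0,0,0],[0,0,0,0,0,0,0]]';python3 -c "
from h import *;o=robot.get_obs();print(o['q'],o['tool_rot'])
i=cams.camera_info('wrist');np.save('w2.npy',i,allow_pickle=True)
cv2.imwrite('pics/w2.png',cams.camera('wrist')[:,:,::-1])"
```

```text
time: 3.28
position: [0.432, 0.3967, 0.1413]
tool_rot: [0.988, 0.152, 0.0, 0.0]
ft_force: [0.3, -0.1, 0.3]
grip_width: 0.0868
grip_force: 0.0
time: 3.65
position: [0.4328, 0.3989, 0.1345]
tool_rot: [0.988, 0.153, 0.002, -0.001]
ft_force: [-0.3, -0.4, 0.5]
grip_width: 0.0871
grip_force: 0.0
[ 5.54897653e-01  6.95429179e-01  1.64958217e+00 -2.70516679e-05
  7.92329079e-01  1.81849752e+00] [ 9.88223282e-01  1.53004004e-01  1.96096845e-03 -8.21606135e-04]
```

View pics/w2.png

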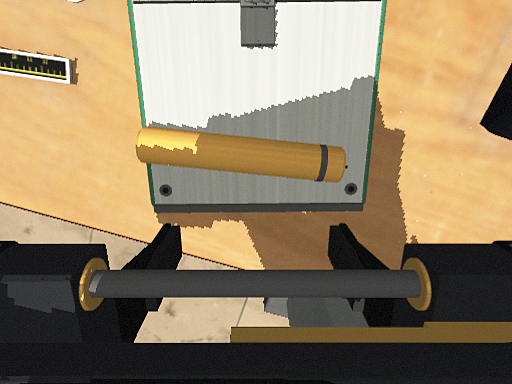

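```bash
python3 - <<'E'
from h import *
i=np.load('w2.npy',allow_pickle=True).item()
P=i['pose'];print(P.round(3))
def f(n,a,z):
    c=ray('wrist',a,z,i);d=c[0]-c[1];print(n,c.mean(0).round(4),c[:,:2].round(4).tolist(),np.degrees(np.arctan2(-d[0],d[1])).round(2),np.linalg.norm(d).round(4))
f('lip',[[155,212],[363,207]],.022)
f('mand',[[139,144],[345,164]],.033)
f('line',[[133,2],[385,-3]],.02)
f('tips',[[174,228],[337,228]],.0645)
im=cv2.imread('pics/w2.png')
g=cv2.cvtColor(im,cv2.COLOR_BGR2GRAY)
for u in(165,200,225,300,340,365): print(u,g[0:8,u], [v for v in range(195,222) if g[v,u]<75][:12])
E
```

```text
[[ 0.302 -0.909 -0.286  0.513]
 [-0.953 -0.289 -0.09   0.424]
 [-0.001  0.3   -0.954  0.228]
 [ 0.     0.     0.     1.   ]]
lip [0.4367 0.3965 0.022 ] [[0.4121, 0.4678], [0.4614, 0.3253]] 19.11 0.1508
mand [0.4744 0.4195 0.033 ] [[0.4605, 0.485], [0.4883, 0.3539]] 12.0 0.1341
line [0.5643 0.4375 0.02  ] [[0.5403, 0.5091], [0.5883, 0.366]] 18.58 0.1509
tips [0.4409 0.4003 0.0645] [[0.4264, 0.4459], [0.4554, 0.3547]] 17.64 0.0957
165 [188  53  29 137 254 251 246 244] [195, 204, 205, 206, 207, 208, 209, 210, 211, 212]
200 [139  36  21 247 249 239 239 240] [204, 205, 206, 207, 208, 209, 210, 211]
225 [113  38  66 246 250 244 242 242] [204, 205, 206, 207, 208, 209, 210, 211]
300 [ 50  13 242 248 242 238 239 239] [203, 204, 205, 206, 207, 208, 209, 210, 211]
340 [ 31 136 253 250 244 242 243 244] [203, 204, 205, 206, 207, 208, 209, 210]
365 [ 14 205 253 246 242 242 244 244] [195, 196, 197, 198, 199]
```

The mandrel's ends are at (139,144) and (345,164), the line is at row ~1, and the fingertips are behind the lip at row ~230. The fingers straddle the middle correctly, so I'll lower them and push.

```bash
python3 -m crank '[[0,0,1.9,0,0,-0.01,0],[0,0,1.75,0,0,0,0],[0.6,0,0,0,0,0,0],[0.6,0,0,0,0,0,0],[0.3,0,0,0,0,0,0]]'; python3 -m crank '[[0.3,0,0,0,0,0,0],[0.3,0,0,0,0,0,0],[0.3,0,0,0,0,0,0],[0.3,0,0,0,0,0,0],[0.3,0,0,0,0,0,0]]'; python3 -m crank '[[0.3,0,0,0,0,0,0],[0.3,0,0,0,0,0,0],[0.3,0,0,0,0,0,0],[0.3,0,0,0,0,0,0],[0,0,0,0,0,0,0]]';python3 -c "
from h import *
i=cams.camera_info('wrist');np.save('w3.npy',i,allow_pickle=True)
cv2.imwrite('pics/w3.png',cams.camera('wrist')[:,:,::-1])"
```

```text
time: 4.32
position: [0.4469, 0.4037, 0.0964]
tool_rot: [0.987, 0.158, 0.001, -0.0]
ft_force: [0.2, -0.7, -0.1]
grip_width: 0.0868
grip_force: 0.0
time: 4.95
position: [0.4601, 0.4079, 0.0957]
tool_rot: [0.987, 0.158, -0.0, 0.0]
ft_force: [-0.7, 0.1, 0.2]
grip_width: 0.0872
grip_force: 0.1
time: 5.58
position: [0.4717, 0.4117, 0.0958]
tool_rot: [0.987, 0.158, 0.0, -0.0]
ft_force: [-0.4, 0.0, -0.9]
grip_width: 0.0869
grip_force: 0.0
```

View pics/w3.png

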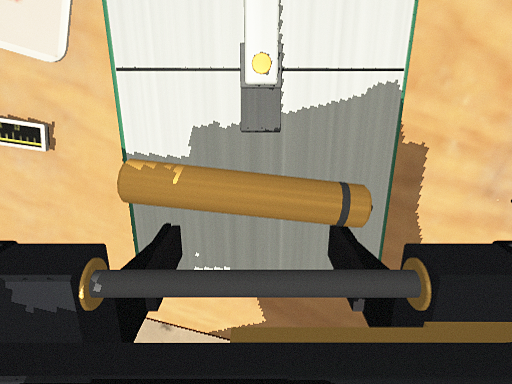

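```bash
cat >> h.py <<'E'
def rep(i,line,man):
    o=robot.get_obs();q=o['tool_rot'];a=2*np.arctan2(q[1],q[0]);X=np.array([np.cos(a),np.sin(a)]);Y=np.array([-X[1],X[0]])
    L=ray('wrist',line,.02,i)[:,:2];M=ray('wrist',man,.034,i)[:,:2];p=o['position'][:2]
    for n,c in(('line',L),('mand',M)):
        d=c[0]-c[1];e=c.mean(0)-p;print(n,'ahead of TCP mm',(1e3*e@X).round(1),'left',(1e3*e@Y).round(1),'skew deg',np.degrees(np.arctan2(-d@X,d@Y)).round(2),'len',np.linalg.norm(d).round(4))
E
python3 -c "
from h import *
i=np.load('w3.npy',allow_pickle=True).item()
rep(i,[[118,69],[404,69.5]],[[119,180],[371,206]])"
```

```text
line ahead of TCP mm 95.5 left -3.9 skew deg -0.1 len 0.1481
mand ahead of TCP mm 32.4 left 3.6 skew deg -6.21 len 0.136
```

The mandrel, with its ends at (119,180) and (371,206), has rolled about 29 mm but is still 6° askew. The line at row 69 is square to the tool. The foot's resistance should square the mandrel against both fingers, so I'll keep pushing slowly.

```bash
python3 -m crank '[[0.3,0,0,0,0,0,0],[0.3,0,0,0,0,0,0],[0.3,0,0,0,0,0,0],[0.3,0,0,0,0,0,0],[0.3,0,0,0,0,0,0]]'; python3 -m crank '[[0.3,0,0,0,0,0,0],[0.3,0,0,0,0,0,0],[0.3,0,0,0,0,0,0],[0.3,0,0,0,0,0,0],[0.3,0,0,0,0,0,0]]'; python3 -m crank '[[0.3,0,0,0,0,0,0],[0.3,0,0,0,0,0,0],[0.3,0,0,0,0,0,0],[0.3,0,0,0,0,0,0],[0.3,0,0,0,0,0,0]]';python3 -m crank '[[0.3,0,0,0,0,0,0],[0.3,0,0,0,0,0,0],[0.3,0,0,0,0,0,0],[0.3,0,0,0,0,0,0],[0,0,0,0,0,0,0]]';python3 -c "
from h import *
i=cams.camera_info('wrist');np.save('w4.npy',i,allow_pickle=True)
cv2.imwrite('pics/w4.png',cams.camera('wrist')[:,:,::-1])"
```

```text
time: 6.25
position: [0.4858, 0.4164, 0.0957]
tool_rot: [0.987, 0.158, -0.0, -0.0]
ft_force: [0.7, -0.9, 0.0]
grip_width: 0.0871
grip_force: 0.1
time: 6.88
position: [0.5, 0.421, 0.0957]
tool_rot: [0.987, 0.158, -0.0, 0.0]
ft_force: [-0.5, -0.0, -0.0]
grip_width: 0.0872
grip_force: 0.1
time: 7.5
position: [0.5142, 0.4257, 0.0957]
tool_rot: [0.987, 0.158, -0.0, 0.0]
ft_force: [-1.6, -0.6, 0.2]
grip_width: 0.0866
grip_force: 0.6
time: 8.12
position: [0.5252, 0.4294, 0.0957]
tool_rot: [0.987, 0.158, -0.0, 0.0]
ft_force: [-3.0, -1.4, 0.8]
grip_width: 0.0868
grip_force: 1.6
```

View pics/w4.png

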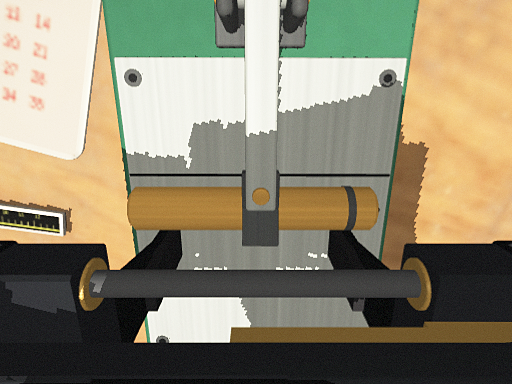

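The mandrel is now square, with its ends at (128,208) and (379,208). It is against both fingers under the foot, with the line at row 175.

```bash
python3 -c "
from h import *
i=np.load('w4.npy',allow_pickle=True).item();im=cv2.imread('pics/w4.png')
g=im.astype(int)
for u in (150,200,320):print(u,[(v,*g[v,u]) for v in range(172,178)], [v for v in range(178,240) if g[v,u,2]-g[v,u,0]>60][::len([v for v in range(178,240) if g[v,u,2]-g[v,u,0]>60])-1])
rep(i,[[123,175],[389,175]],[[128,208],[379,208]])"
```

```text
150 [(172, np.int64(138), np.int64(145), np.int64(144)), (173, np.int64(105), np.int64(111), np.int64(110)), (174, np.int64(0), np.int64(0), np.int64(0)), (175, np.int64(18), np.int64(19), np.int64(15)), (176, np.int64(93), np.int64(97), np.int64(103)), (177, np.int64(136), np.int64(143), np.int64(146))] [187, 229]
200 [(172, np.int64(136), np.int64(149), np.int64(146)), (173, np.int64(99), np.int64(109), np.int64(109)), (174, np.int64(5), np.int64(2), np.int64(0)), (175, np.int64(0), np.int64(0), np.int64(0)), (176, np.int64(92), np.int64(100), np.int64(101)), (177, np.int64(139), np.int64(152), np.int64(149))] [187, 229]
320 [(172, np.int64(135), np.int64(148), np.int64(146)), (173, np.int64(109), np.int64(116), np.int64(114)), (174, np.int64(24), np.int64(20), np.int64(20)), (175, np.int64(4), np.int64(3), np.int64(0)), (176, np.int64(63), np.int64(71), np.int64(73)), (177, np.int64(122), np.int64(132), np.int64(132))] [187, 229]
line ahead of TCP mm 38.4 left -1.4 skew deg 0.01 len 0.1527
mand ahead of TCP mm 23.6 left -0.0 skew deg 0.01 len 0.1368
```

```bash
python3 -m crank '[[0.15,0,0,0,0,0,0],[0.15,0,0,0,0,0,0],[0.15,0,0,0,0,0,0],[0.15,0,0,0,0,0,0],[0.15,0,0,0,0,0,0]]'; python3 -m crank '[[0.15,0,0,0,0,0,0],[0.15,0,0,0,0,0,0],[0.15,0,0,0,0,0,0],[0,0,0,0,0,0,0],[0,0,0,0,0,0,0]]';python3 -c "
from h import *
i=cams.camera_info('wrist');np.save('w5.npy',i,allow_pickle=True)
cv2.imwrite('pics/w5.png',cams.camera('wrist')[:,:,::-1])"
```

```text
time: 8.8
position: [0.5329, 0.4319, 0.0959]
tool_rot: [0.987, 0.158, 0.0, -0.0]
ft_force: [-3.0, -1.8, 1.9]
grip_width: 0.087
grip_force: 1.6
time: 9.43
position: [0.5371, 0.4332, 0.0958]
tool_rot: [0.987, 0.158, 0.0, -0.0]
ft_force: [-2.8, -1.6, 2.1]
grip_width: 0.0867
grip_force: 1.2
```

View pics/w5.png

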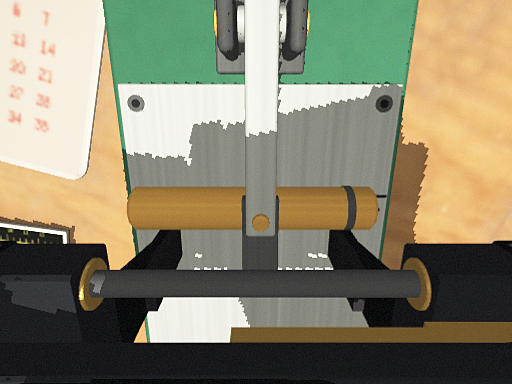

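The mandrel stays square at rows 187–229. The line's right end is visible at (384,197), so a few millimetres remain.

```bash
cat >> h.py <<'E'
def gap(i,im,u0=379,u1=387):
    g=im.astype(int);col=g[150:245,u0:u1].sum(2).mean(1);v=150+np.arange(95)
    w=[k for k in range(180,240) if g[k,310,2]-g[k,310,0]>60];mr=(w[0]+w[-1])/2
    k=np.argmin(col[20:75])+20;wt=np.clip(np.median(col[k-6:k+7])-col[k-3:k+4],0,None);lr=(wt*v[k-3:k+4]).sum()/wt.sum()
    o=robot.get_obs();q=o['tool_rot'];a=2*np.arctan2(q[1],q[0]);X=np.array([np.cos(a),np.sin(a)])
    l=ray('wrist',[[u0/2+u1/2,lr]],.02,i)[0,:2]@X;m=ray('wrist',[[u0/2+u1/2,mr]],.032,i)[0,:2]@X
    print('line row',lr,'mand row',w[0],w[-1],'line minus axis mm',1e3*(l-m))
E
python3 -c "
from h import *
i=np.load('w5.npy',allow_pickle=True).item();im=cv2.imread('pics/w5.png')
gap(i,im)"
```

```text
line row 195.87749925395406 mand row 187 228 line minus axis mm 2.635568249079623
```

```bash
python3 -m crank '[[0.13,0,0,0,0,0,0],[0.13,0,0,0,0,0,0],[0,0,0,0,0,0,0],[0,0,0,0,0,0,0]]';python3 -c "
from h import *
i=cams.camera_info('wrist');im=cams.camera('wrist')[:,:,::-1]
cv2.imwrite('pics/w6.png',im);gap(i,im)"
```

```text
time: 9.98
position: [0.5394, 0.434, 0.0958]
tool_rot: [0.987, 0.158, 0.0, -0.0]
ft_force: [-2.0, -1.1, 2.6]
grip_width: 0.087
grip_force: 1.5
line row 199.64635456638527 mand row 186 228 line minus axis mm -0.01793714448394823
```

```bash
python3 -m crank '[[-0.1,0,0,0,0,0,0],[-0.2,0,0,0,0,0,0],[-0.7,0,0,0,0,0,0],[-1,0,0,0,0,0,0],[0,0,0,0,0,0,0]]';python3 -c "
from h import *
i=cams.camera_info('wrist');np.save('w7.npy',i,allow_pickle=True);im=cams.camera('wrist')[:,:,::-1]
cv2.imwrite('pics/w7.png',im)"
```

```text
time: 10.65
position: [0.519, 0.4274, 0.0956]
tool_rot: [0.987, 0.158, -0.001, 0.0]
ft_force: [-0.0, -0.1, 0.4]
grip_width: 0.0872
grip_force: 0.0
```

View pics/w7.png

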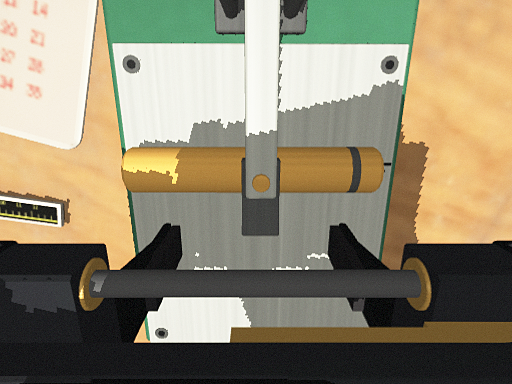

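The mandrel is square, with its axis at row 170 and the line stub at (388,164). The fingers are clear. I'll work out the gap, then lift away.

```bash
python3 -m crank '[[-1.5,0,0,0,0,0,0],[-1,0,-3,0,0,0,0],[0,0,-4,0,0,0,0],[0,0,0,0,0,0,0],[0,0,0,0,0,0,0]]';python3 -c "
from h import *
i=np.load('w7.npy',allow_pickle=True).item();im=cv2.imread('pics/w7.png').astype(int)
for u in(160,220,310,340):
  w=[k for k in range(130,215) if im[k,u,2]-im[k,u,0]>50];print(u,w[0],w[-1])
print(im[155:175,386:391].sum(2).mean(1).round())
o=robot.get_obs();a=np.arctan2(*o['tool_rot'][[1,0]])*2;X=np.array([np.cos(a),np.sin(a)])
print([1e3*(ray('wrist',[[388,r]],.02,i)[0,:2]@X-ray('wrist',[[388,169.5]],.032,i)[0,:2]@X) for r in(163,164,165)])
cv2.imwrite('pics/w8.png',cams.camera('wrist')[:,:,::-1]);t=cams.camera('top')
cv2.imwrite('pics/w9.png',t[:,:,::-1])"
```

```text
time: 11.32
position: [0.4965, 0.4198, 0.1657]
tool_rot: [0.987, 0.158, -0.0, 0.0]
ft_force: [-0.6, -1.4, -0.2]
grip_width: 0.0872
grip_force: 0.0
160 147 191
220 147 192
310 147 191
340 147 191
[407. 404. 407. 405. 406. 411. 431. 322.  57.  15. 205. 386. 427. 421.
 415. 415. 415. 403. 402. 389.]
[np.float64(0.7405641654328887), np.float64(0.16024503782496868), np.float64(-0.4212671762618969)]
```

View pics/w8.png

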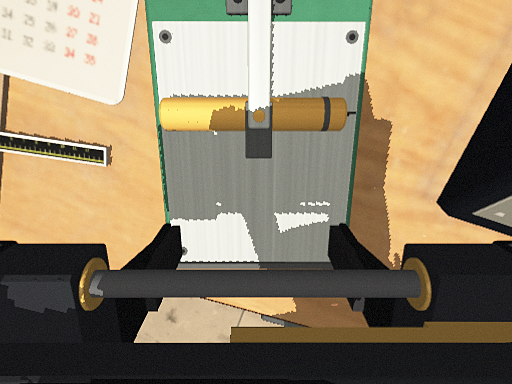

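The mandrel lies at rest on the line: axis at row 114, line stub at (350,113), about 0.3 mm off and square. The foot is on its middle and the fingers are clear.

```bash
python3 -c "
from rig import ticket;print(ticket.hand_in())"
```

```text
the job is handed in; nothing more can be done
None
```

I rolled the mandrel onto the scribed line and handed the job in. By the wrist camera its axis lies within about 0.5 mm of the line and square to it, the foot rests on it, and the robot is clear of everything; the verdict was not shown.

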